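# Pluck the garlic pot from the ingredient tray

### The job

One of the four steel pots with arched handles in the wooden pocket tray holds the garlic bulb. Lift that pot out of its pocket, keeping it upright with the garlic in it, and set it down gently on the round cork mat, standing wholly on the mat. Leave the other three pots, and the onion in one of them, where they are.

Things in the scene. Friction and masses are not known exactly. Their poses are not given: they have to be found in the camera images.
- tray: square light-wood tray block, 216 x 216 mm, 45 mm high, fixed to the worktop, with four round pockets 86 mm across and 35 mm deep (pocket floor 10 mm above the worktop), centred 52 mm either side of the middle along its x and y. Origin: centre of its underside; z up, x and y along its sides.
- mat: round flat cork pot mat, 180 mm across, 12 mm thick, fixed to the worktop. Origin: centre of its underside.
- pot_garlic: the pot with the garlic, in any of the tray's pockets: round open steel pot, rim 81 mm, foot 74 mm across, 60 mm high, inner floor 4 mm up, with a fixed arched handle over it: wire sides and a straight dark wooden grip on top, 46 mm long (along the pot's x), 12 mm wide, 12 mm high, its centre 98 mm above the underside. 0.11 to 0.23 kg. Origin: centre of its underside.
- pot_garlic_handle (a point): centre of the wooden grip of the garlic pot's handle, 98 mm above the pot's underside; x along the grip. There is about 30 mm of free space between the grip and the garlic.
- garlic: white garlic bulb, about 60 mm across and 59 mm high, 40 g, lying loose in its pot. Origin: centre of its underside.
- pot_onion: same pot as pot_garlic, holding the onion, in another pocket. Origin: centre of its underside.
- onion: red onion, about 66 mm across and 71 mm high, loose in its pot. Origin: centre of its underside.
- pot_empty_a: same pot, empty, in another pocket. Origin: centre of its underside.
- pot_empty_b: same pot, empty, in another pocket. Origin: centre of its underside.

How it is judged:
By the outcome, as a careful person would: the job done as asked, in the order asked, and still so for the second after the job is handed in, with the robot touching nothing.
It also fails if it takes over 43 s, if anything falls off the work surface, if the arm or the gripper's body presses on something with over 40 N, if the wrist force passes 120 N, or if a joint passes its speed limit or range.

### The arm

A 6-joint arm with a two-finger parallel gripper is mounted at the origin on a cart in front of the work surface, level with it; the furniture and walls round the work are solid. World frame = base frame: x ahead of the robot, y to its left, z up, the work surface at z = 0. Lengths are in mm, angles in rad, forces in N, time in s.
With the tool pointing down it reaches from about 350 to 775 mm from the base axis. Payload 7.3 kg.
Tool frame: the origin (TCP) lies midway between the tips of the shut fingers; the grasp point (between the pads) lies 19 mm behind it; z points along the fingers, y is the line along which they close (so a half turn about z gives the same grasp; the last joint's range is limited). The gripper opens to 92 mm and grips with 3 to 60 N. Pads are 19 mm wide; open, the fingers measure 130 mm over their backs; the gripper's body (75 mm by 190 mm) begins 47 mm behind the grasp point.
Start: joints at [-1.43, 0.342, 1.524, -0, 1.275, -0.146], TCP at [148.537, -503.572, 199.941] pointing down, gripper open.
Joint ranges: [-2.53, 2.53], [-0.77, 2.02], [0.04, 2.7], [-1, 4.14], [0.28, 2.66], [-3.11, 3.11]. Speed limits (rad/s): [2.57, 2.57, 3.14, 3.14, 3.14, 3.14].

### API

Orientations are given as [roll, pitch, yaw] about the fixed x, y, z axes, in that order (R = Rz(yaw) Ry(pitch) Rx(roll)).
In Python, from plant import bot gives the robot as it stands.
- The arm moves only by the tool servo_tool, never from a script. Its argument "deltas" is a list of rows, each a list of 2 entries, a list of its own where there are three numbers: the shift along the tool's x, y, z in m, then the turn, a rotation vector about the tool's x, y, z in degrees. A call has 1 to 20 rows; each row shifts and turns the commanded pose from where the row before left it, along the tool's axes as they then stand; what a row does not reach is not made up. A row lasts 1/8 s, in which the tool goes at most 62.5 mm and 10.7 degrees, less where a joint would pass 70% of its speed; a pose out of reach is approached as far as the arm can. A call with a gripper value outside its range is refused whole. "fingers" is the opening, from 0 (shut) to 1 (fully open), set as the call begins (left out, the last holds). The fingers move at their own pace and stop on an object; the grip force is fixed at half the most. Time passes only in rows, so rows that do not move let the fingers close. It gives the time, the measured TCP pose, the force, the opening and the grip force at its end, in the units of the state.
- bot.get_obs(): the state, without advancing time (a new reading comes with each control period).
- bot.capture(name): name is "scene" or "top"; returns the picture (420x560x3 uint8, red, green, blue); there is no depth.
- bot.camera_model(name): a dict with "mtx" (3x3 intrinsics, pixels), "xyz" and "rotation" of the camera in the world. Camera axes: x right, y down, z forward; pixel columns grow to the right and rows downward; lengths in mm; the calibration is good to about 2 mm. A picture is of the moment at which its call begins. camera_model takes no time and is no camera call.
- bot.close_job(): hands the job in; it is judged then, once.
The state is a dict: "time": time; "joint_positions": joint angles; "dq": joint speeds; "tau": joint torques, N m; "tool_pos": TCP position; "tcp_rot": TCP orientation; "contact_force": force on the tool from outside, world axes, zero at the start; "moment": the same for the moment, N m; "grip_width": finger opening in mm; "finger_force": force on a finger pad.
Only numpy, scipy, OpenCV 4.12 (cv2) and the standard library are available. Lean on these libraries where they do the work, as an engineer would, in place of code of your own. Each camera call takes 0.05 s, during which the arm holds its last target. There are 200 camera calls.

## Working session

There is one attempt and no reset: what is moved stays moved. The work goes in short steps, Python scripts to look and compute and a tool call to move; the robot and the scene stay as the last step left them, time stands still between calls to the robot, and variables do not carry over. Pictures are saved under pics/ and viewed, at most 10 in all, crops included, and the job is handed in when it is done.

Besides the shell and the picture viewer there is one more tool, called after "Call:" as name(argument=value, ...), one argument or row to a line, values as JSON. servo_tool: Moves the arm, as the interface text tells. Its arguments: {"type":"object","properties":{"deltas":{"type":"array"},"fingers":{"type":"number"}},"required":["deltas"]}

```bash
ls; mkdir -p pics; python3 - <<'E'
from plant import bot
import cv2
for n in("scene","top"):
    cv2.imwrite(f"pics/{n}0.png",bot.capture(n)[:,:,::-1]); print(n,bot.camera_model(n))
print(bot.get_obs())
E
```

```text
pics
scene {'mtx': array([[467.12592782,   0.        , 274.76946228],
       [  0.        , 467.12592782, 213.75067297],
       [  0.        ,   0.        ,   1.        ]]), 'xyz': array([118.7464382 , 422.73303988, 747.18562413]), 'rotation': array([-2.30273201e+00, -2.42131823e-03, -2.51036831e+00])}
top {'mtx': array([[539.73378862,   0.        , 281.97916692],
       [  0.        , 539.73378862, 212.83423429],
       [  0.        ,   0.        ,   1.        ]]), 'xyz': array([ 394.27481271, -177.04091504,  938.68815444]), 'rotation': array([-2.97645324,  0.01469928, -1.54810207])}
{'time': 0.1, 'joint_positions': array([-1.43002172e+00,  3.42628512e-01,  1.52487790e+00, -6.19846639e-06,
        1.27538505e+00, -1.46009960e-01]), 'dq': array([ 0.00021317, -0.00111333, -0.00092481, -0.00165928,  0.00043229,
       -0.00068727]), 'tau': array([ 1.50513693e-03, -4.32006776e+01, -2.44692189e+01,  7.19453604e-02,
        5.25599916e-02, -4.16430453e-05]), 'tool_pos': array([ 148.46796618, -503.18049759,  199.34242453]), 'tcp_rot': array([-3.14030680e+00, -1.83100963e-04,  2.86786261e-01]), 'contact_force': array([ 0.16813005, -0.00283438,  0.32191968]), 'moment': array([-0.03248891,  0.00716329, -0.00314124]), 'finger_force': 0.0, 'grip_width': 91.93437476830645}
```

View pics/top0.png

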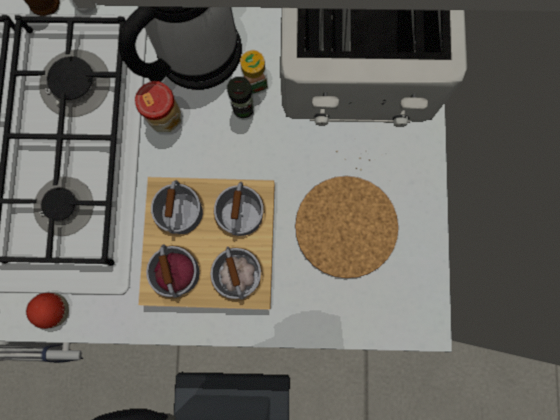

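View pics/scene0.png

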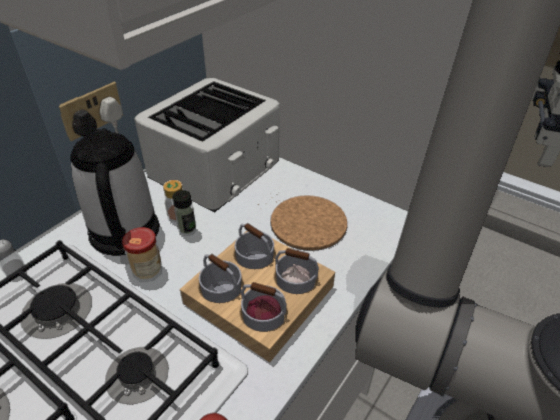

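The garlic pot is the front-right one in the top view, at about (236,273), with its grip running from about (230,251) to (238,285). The mat centre is near (347,227). The onion pot is at (173,271). Next I'll measure these.

```bash
cat > h.py <<'E'
import numpy as np,cv2
from scipy.spatial.transform import Rotation as R
from plant import bot
def to_plane(name,uv,z):
    c=bot.camera_model(name); r=R.from_euler('xyz',c['rotation']).as_matrix()
    d=r@np.linalg.inv(c['mtx'])@np.array([uv[0],uv[1],1.]); o=np.array(c['xyz'])
    return o+d*(z-o[2])/d[2]
def proj(name,p):
    c=bot.camera_model(name); r=R.from_euler('xyz',c['rotation']).as_matrix()
    q=c['mtx']@r.T@(np.array(p)-c['xyz']); return q[:2]/q[2]
E
python3 - <<'E'
from h import *
for n,box in(("top",(215,240,262,300)),("scene",(265,235,330,295))):
    im=cv2.imread(f"pics/{n}0.png"); x0,y0,x1,y1=box
    hsv=cv2.cvtColor(im,cv2.COLOR_BGR2HSV)
    m=((hsv[...,0]<15)&(hsv[...,1]>120)&(hsv[...,2]<150)).astype(np.uint8)
    k=np.zeros_like(m);k[y0:y1,x0:x1]=m[y0:y1,x0:x1]
    nn,l,s,ce=cv2.connectedComponentsWithStats(k); i=1+s[1:,4].argmax()
    pts=np.argwhere(l==i)[:,::-1].astype(np.float32); rc=cv2.minAreaRect(pts); bx=cv2.boxPoints(rc)
    print(n,s[i],rc, to_plane(n,rc[0],111))
    w=np.array([to_plane(n,b,111) for b in bx]);print(w.round(1))
    # mat
    m2=((hsv[...,0]>5)&(hsv[...,0]<20)&(hsv[...,1]>90)).astype(np.uint8)
    k=np.zeros_like(m2); a=(285,165,410,290) if n=="top" else (265,190,355,250)
    k[a[1]:a[3],a[0]:a[2]]=m2[a[1]:a[3],a[0]:a[2]]
    k=cv2.morphologyEx(k,cv2.MORPH_CLOSE,np.ones((3,3)))
    nn,l,s,ce=cv2.connectedComponentsWithStats(k); i=1+s[1:,4].argmax()
    cs=max(cv2.findContours((l==i).astype(np.uint8),0,1)[0],key=len)[:,0]
    w=np.array([to_plane(n,p,12)[:2] for p in cs],np.float32)
    print("mat",cv2.minEnclosingCircle(w),s[i])
    if n=="top":cv2.imwrite("pics/crop.png",cv2.resize(im[160:320,130:290],None,fx=3.5,fy=3.5,interpolation=2))
# pots' pocket centres: tray corners in top
for uv in((147,178),(275,180),(271,309),(140,306)): print(to_plane("top",uv,45).round(1))
E
```

```text
top [226 257  14  29 190] ((232.6226348876953, 271.17926025390625), (28.43363380432129, 6.868027210235596), 74.05460357666016) [439.95195105 -88.32208234 111.        ]
[[ 459.2  -76.5  111. ]
 [ 462.3  -86.5  111. ]
 [ 420.9 -100.   111. ]
 [ 417.8  -90.1  111. ]]
mat ((527.4279174804688, -271.66473388671875), 88.83798217773438) [ 295  177  103  101 8137]
scene [286 249  22  10 118] ((296.6470947265625, 253.9117889404297), (22.070741653442383, 5.820854663848877), 14.03624439239502) [436.6356477  -83.71173885 111.        ]
[[453.5 -70.8 111. ]
 [459.8 -84.3 111. ]
 [419.7 -96.6 111. ]
 [414.1 -83.2 111. ]]
mat ((524.5415649414062, -249.91871643066406), 104.88469696044922) [ 271  196   76   54 3264]
[598.4  70.8  45. ]
[ 599.1 -147.4   45. ]
[ 383.6 -146.2   45. ]
[383.5  68.5  45. ]
```

View pics/crop.png

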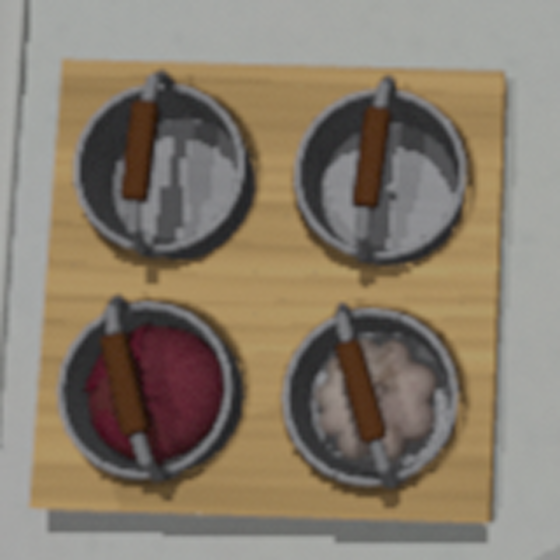

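The crop shows the garlic pot at the lower right, with its grip from (345,345) to (375,440). From the calibration, the grip is at about (439.5, -88.5, 108) with yaw of about 17.8°, and the mat centre is at about (527, -271). I'll move above the grip first.

Call:
servo_tool(
  deltas=[
    [[0, 0, 0], [0, 0, -1.4]],
    [[0.018, -0.014, 0], [0, 0, 0]],
    [[0.035, -0.0265, 0], [0, 0, 0]],
    [[0.035, -0.0265, 0], [0, 0, 0]],
    [[0.035, -0.0265, 0], [0, 0, 0]],
    [[0.035, -0.0265, 0], [0, 0, 0]],
    [[0.035, -0.0265, 0], [0, 0, 0]],
    [[0.035, -0.0265, 0], [0, 0, 0]],
    [[0.035, -0.0265, 0], [0, 0, 0]],
    [[0.035, -0.0265, 0], [0, 0, 0]],
    [[0.035, -0.0265, 0], [0, 0, 0]],
    [[0.035, -0.0265, 0], [0, 0, 0]],
    [[0.035, -0.0265, 0], [0, 0, 0]],
    [[0, 0, 0], [0, 0, 0]],
    [[0, 0, 0], [0, 0, 0]],
  ],
  fingers=0.55,
)

```text
time: 1.98
tool_pos: [438.2, -89.5, 199.7]
tcp_rot: [3.142, 0.001, 0.312]
contact_force: [0.2, -1.0, 1.0]
grip_width: 50.6
finger_force: 0.0
```

```bash
python3 - <<'E'
from h import *
o=bot.get_obs();print(o['time'],o['tool_pos'],o['tcp_rot'],o['grip_width'])
t=R.from_euler('xyz',o['tcp_rot']).as_matrix()
print((t.T@(np.array([439.5,-88.5,89])-o['tool_pos'])).round(1))
im=bot.capture("scene")[:,:,::-1]; cv2.imwrite("pics/s1.png",cv2.resize(im[100:380,150:450],None,fx=2,fy=2))
E
```

```text
1.975 [438.23373267 -89.51656357 199.72769375] [3.14153959e+00 7.53681746e-04 3.12343560e-01] 50.62822658873553
[  1.6  -0.6 110.7]
```

View pics/s1.png

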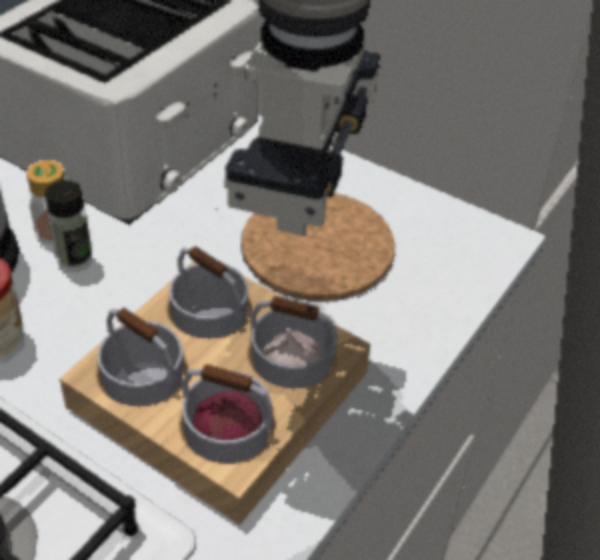

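The crop shows the gripper directly above the garlic pot's grip at (295,308), with the fingers clear of the neighbouring handles. I'll descend and close.

Call:
servo_tool(
  deltas=[
    [[0.001, 0, 0.012], [0, 0, 0]],
    [[0, 0, 0.02], [0, 0, 0]],
    [[0, 0, 0.02], [0, 0, 0]],
    [[0, 0, 0.02], [0, 0, 0]],
    [[0, 0, 0.016], [0, 0, 0]],
    [[0, 0, 0.012], [0, 0, 0]],
    [[0, 0, 0.008], [0, 0, 0]],
    [[0, 0, 0.002], [0, 0, 0]],
    [[0, 0, 0], [0, 0, 0]],
  ],
)

```text
time: 3.15
tool_pos: [439.8, -89.2, 90.1]
tcp_rot: [3.141, -0.0, 0.311]
contact_force: [0.3, -0.9, -0.1]
grip_width: 50.7
finger_force: 0.0
```

Call:
servo_tool(
  deltas=[
    [[0, 0, 0], [0, 0, 0]],
    [[0, 0, 0], [0, 0, 0]],
    [[0, 0, 0], [0, 0, 0]],
    [[0, 0, 0], [0, 0, 0]],
    [[0, 0, 0], [0, 0, 0]],
    [[0, 0, 0], [0, 0, 0]],
  ],
  fingers=0,
)

```text
time: 3.9
tool_pos: [439.6, -89.0, 89.9]
tcp_rot: [3.141, 0.0, 0.311]
contact_force: [-1.0, 1.2, -0.1]
grip_width: 0.6
finger_force: 0.0
```

The fingers shut on nothing, so I'll look before going on.

```bash
python3 - <<'E'
from h import *
o=bot.get_obs();print(o['time'],o['grip_width'],o['finger_force'],o['tool_pos'])
im=bot.capture("scene")[:,:,::-1]; a=cv2.resize(im[180:330,220:360],None,fx=2.8,fy=2.8)
im=bot.capture("top")[:,:,::-1]; b=cv2.resize(im[170:320,150:290],None,fx=2.8,fy=2.8)
cv2.imwrite("pics/s2.png",np.hstack([a,b]))
E
```

```text
3.9 0.5885743959299538 0.0 [439.56525115 -89.03010387  89.89751474]
```

View pics/s2.png

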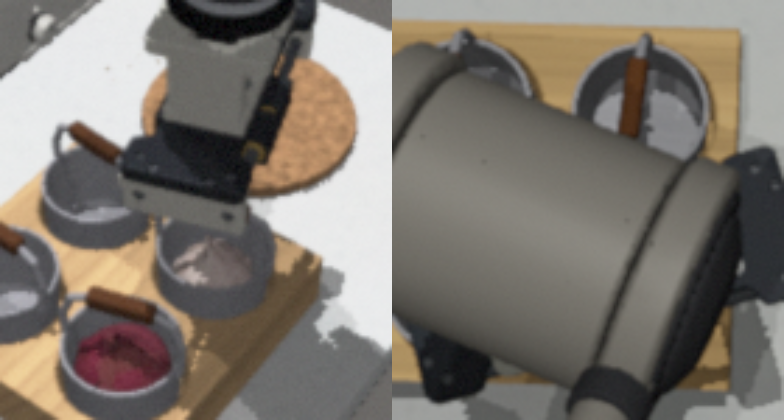

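```bash
python3 - <<'E'
from h import *
for n,(x,y) in(("scene",(220,180)),("top",(150,170))):
  for p in ([439.6,-89,90],[439.6,-89,108],[439.6,-89,155],[439.6,-154,90],[439.6,-24,90],[439,-88,10]):
    q=proj(n,p); print(n,p,q.round(1),((q-[x,y])*2.8).round())
# projection vs detection of the other known stuff: pot rims z=70 predicted from tray centre
o=bot.get_obs(); print(o['joint_positions'])
E
```

```text
scene [439.6, -89, 90] [296.5 259.2] [214. 222.]
scene [439.6, -89, 108] [296.9 252.7] [215. 203.]
scene [439.6, -89, 155] [297.8 234.8] [218. 153.]
scene [439.6, -154, 90] [315.  239.6] [266. 167.]
scene [439.6, -24, 90] [276.4 280.5] [158. 282.]
scene [439, -88, 10] [295.2 286.6] [211. 298.]
top [439.6, -89, 90] [234.5 272.2] [236. 286.]
top [439.6, -89, 108] [233.3 271.5] [233. 284.]
top [439.6, -89, 155] [229.9 269.7] [224. 279.]
top [439.6, -154, 90] [275.9 273.1] [352. 289.]
top [439.6, -24, 90] [193.1 271.3] [121. 284.]
top [439, -88, 10] [238.6 275.1] [248. 294.]
[-3.70947084e-01  3.36465438e-01  1.88142721e+00 -1.23078610e-04
  9.23714669e-01  8.88671404e-01]
```

The projection agrees with the view: the gripper body hides the grip in both cameras. Before opening, I'll raise it slightly and check the force for any load.

Call:
servo_tool(
  deltas=[
    [[0, 0, -0.002], [0, 0, 0]],
    [[0, 0, -0.004], [0, 0, 0]],
    [[0, 0, -0.004], [0, 0, 0]],
    [[0, 0, 0], [0, 0, 0]],
    [[0, 0, 0], [0, 0, 0]],
  ],
)

```text
time: 4.62
tool_pos: [439.6, -89.0, 99.9]
tcp_rot: [3.141, -0.0, 0.311]
contact_force: [-0.9, 0.4, 1.3]
grip_width: 0.2
finger_force: 0.0
```

No load, so nothing is gripped. I'll rise clear with the fingers shut and look.

Call:
servo_tool(
  deltas=[
    [[0, 0, -0.01], [0, 0, 0]],
    [[0, 0, -0.02], [0, 0, 0]],
    [[0, 0, -0.03], [0, 0, 0]],
    [[0, 0, -0.03], [0, 0, 0]],
    [[0, 0, -0.01], [0, 0, 0]],
    [[0, 0, 0], [0, 0, 0]],
  ],
)

```text
time: 5.38
tool_pos: [439.7, -89.1, 200.1]
tcp_rot: [3.141, -0.001, 0.311]
contact_force: [-0.3, 0.0, 0.1]
grip_width: 0.5
finger_force: 0.0
```

```bash
python3 - <<'E'
from h import *
o=bot.get_obs();print(o['time'],o['grip_width'],o['finger_force'],o['tool_pos'],o['contact_force'])
im=bot.capture("scene")[:,:,::-1]; cv2.imwrite("pics/scene3.png",im);a=cv2.resize(im[130:330,210:360],None,fx=2.6,fy=2.6)
im=bot.capture("top")[:,:,::-1]; cv2.imwrite("pics/top3.png",im);b=cv2.resize(im[130:330,140:290],None,fx=2.6,fy=2.6)
cv2.imwrite("pics/s3.png",np.hstack([a,b]))
E
```

```text
5.375 0.4502355160732377 0.0 [439.67813449 -89.08619416 200.10503967] [-0.2500828   0.04005157  0.13143368]
```

View pics/s3.png

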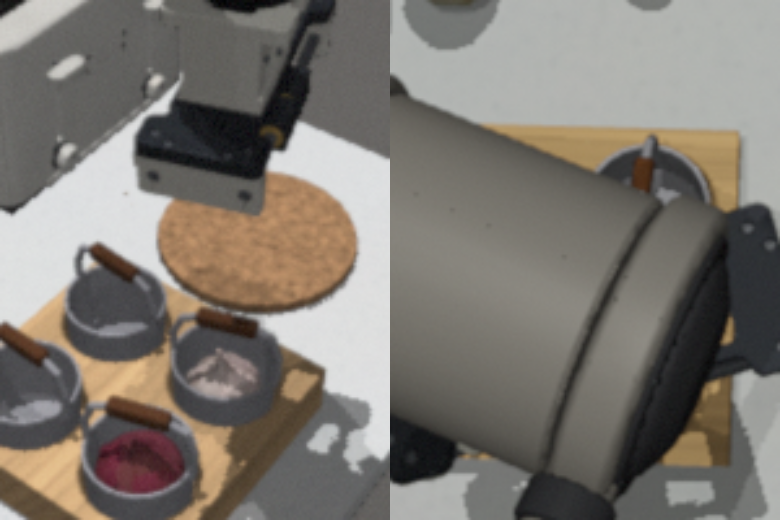

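The pot hasn't moved, and the fingertip isn't visible where it should be (about (231,228) in the crop). I'll overlay the predicted gripper geometry to check for an offset.

```bash
python3 - <<'E'
from h import *
o=bot.get_obs(); T=R.from_euler('xyz',o['tcp_rot']).as_matrix(); t=o['tool_pos']
im=cv2.imread("pics/scene3.png"); s=5; x0,y0,x1,y1=240,120,360,240
a=cv2.resize(im[y0:y1,x0:x1],None,fx=s,fy=s,interpolation=2)
def px(n,p): return tuple(int(v) for v in (proj(n,t+T@np.array(p,float))-[x0,y0])*s)
for sx in(-37.5,37.5):
    cv2.line(a,px("scene",(sx,-95,-66)),px("scene",(sx,95,-66)),(0,255,0),1)
for sy in(-95,95): cv2.line(a,px("scene",(-37.5,sy,-66)),px("scene",(37.5,sy,-66)),(0,0,255),1)
cv2.line(a,px("scene",(0,0,0)),px("scene",(0,0,-66)),(255,0,255),2)
for i in range(-65,66,130): cv2.circle(a,px("scene",(0,i,0)),4,(255,0,0),-1)
cv2.imwrite("pics/ov.png",a)
E
```

```text
(no output)
```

View pics/ov.png

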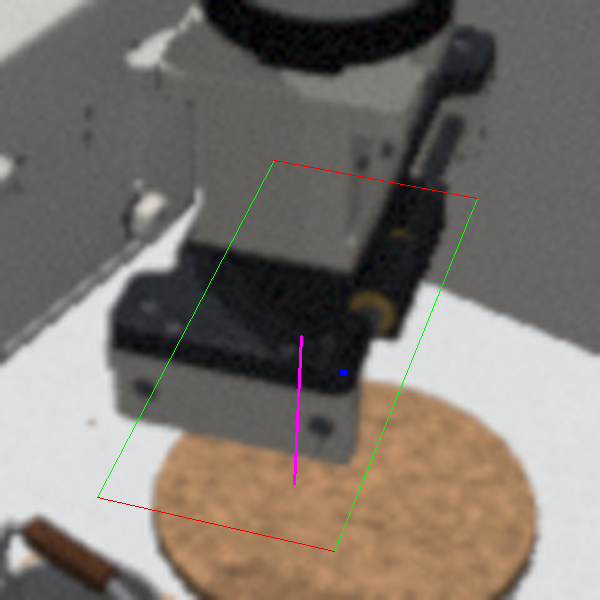

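The overlay puts the real gripper about 30 mm higher than the reported pose: plate bottom at (118–355, 415–462) against a predicted (98–333, 497–550). The grip itself triangulates to z ≈ 105, so the fingers closed above it. I'll go lower in steps with a narrower opening that stays inside the rim, checking the force each time.

Call:
servo_tool(
  deltas=[
    [[0, 0, 0.01], [0, 0, 0]],
    [[0, 0, 0.025], [0, 0, 0]],
    [[0, 0, 0.03], [0, 0, 0]],
    [[0, 0, 0.025], [0, 0, 0]],
    [[0, 0, 0.015], [0, 0, 0]],
    [[0, 0, 0.008], [0, 0, 0]],
    [[0, 0, 0.004], [0, 0, 0]],
    [[0, 0, 0.003], [0, 0, 0]],
    [[0, 0, 0], [0, 0, 0]],
  ],
  fingers=0.37,
)

```text
time: 6.6
tool_pos: [439.7, -89.1, 80.0]
tcp_rot: [3.141, -0.0, 0.311]
contact_force: [-0.2, -0.9, -0.4]
grip_width: 34.2
finger_force: 0.0
```

Call:
servo_tool(
  deltas=[
    [[0, 0, 0.003], [0, 0, 0]],
    [[0, 0, 0.003], [0, 0, 0]],
    [[0, 0, 0.002], [0, 0, 0]],
    [[0, 0, 0], [0, 0, 0]],
  ],
)

```text
time: 7.1
tool_pos: [439.5, -89.0, 71.8]
tcp_rot: [-3.141, 0.0, 0.311]
contact_force: [0.8, 0.3, -0.1]
grip_width: 34.0
finger_force: 0.0
```

Call:
servo_tool(
  deltas=[
    [[0, 0, 0.003], [0, 0, 0]],
    [[0, 0, 0.003], [0, 0, 0]],
    [[0, 0, 0.002], [0, 0, 0]],
    [[0, 0, 0], [0, 0, 0]],
  ],
)

```text
time: 7.6
tool_pos: [439.4, -89.0, 63.7]
tcp_rot: [-3.141, 0.0, 0.311]
contact_force: [0.1, 0.1, -0.4]
grip_width: 33.9
finger_force: 0.0
```

Call:
servo_tool(
  deltas=[
    [[0, 0, 0], [0, 0, 0]],
    [[0, 0, 0], [0, 0, 0]],
    [[0, 0, 0], [0, 0, 0]],
    [[0, 0, 0], [0, 0, 0]],
    [[0, 0, 0], [0, 0, 0]],
  ],
  fingers=0,
)

```text
time: 8.22
tool_pos: [439.5, -89.0, 63.8]
tcp_rot: [-3.142, 0.0, 0.311]
contact_force: [-0.7, -0.5, -1.9]
grip_width: 11.5
finger_force: 30.0
```

It's gripped: 11.5 mm at 30 N. I'll lift slowly.

Call:
servo_tool(
  deltas=[
    [[0, 0, -0.002], [0, 0, 0]],
    [[0, 0, -0.004], [0, 0, 0]],
    [[0, 0, -0.006], [0, 0, 0]],
    [[0, 0, -0.008], [0, 0, 0]],
    [[0, 0, -0.01], [0, 0, 0]],
    [[0, 0, -0.012], [0, 0, 0]],
    [[0, 0, -0.012], [0, 0, 0]],
    [[0, 0, -0.012], [0, 0, 0]],
    [[0, 0, -0.01], [0, 0, 0]],
    [[0, 0, -0.006], [0, 0, 0]],
    [[0, 0, -0.003], [0, 0, 0]],
    [[0, 0, 0], [0, 0, 0]],
  ],
)

```text
time: 9.72
tool_pos: [439.5, -89.0, 148.9]
tcp_rot: [3.142, 0.0, 0.311]
contact_force: [0.9, -0.3, -1.8]
grip_width: 11.6
finger_force: 30.0
```

```bash
python3 - <<'E'
from h import *
o=bot.get_obs();print(o['time'],o['tool_pos'],o['tcp_rot'],o['grip_width'],o['contact_force'],o['moment'])
im=bot.capture("scene")[:,:,::-1]; cv2.imwrite("pics/s4.png",cv2.resize(im[130:330,210:390],None,fx=3,fy=3))
E
```

```text
9.725 [439.53824827 -89.03698484 148.87785029] [3.14155995e+00 8.86332380e-05 3.11202833e-01] 11.623877211108137 [ 0.92248049 -0.25919519 -1.76917005] [ 0.0374997   0.00925196 -0.0191175 ]
```

View pics/s4.png

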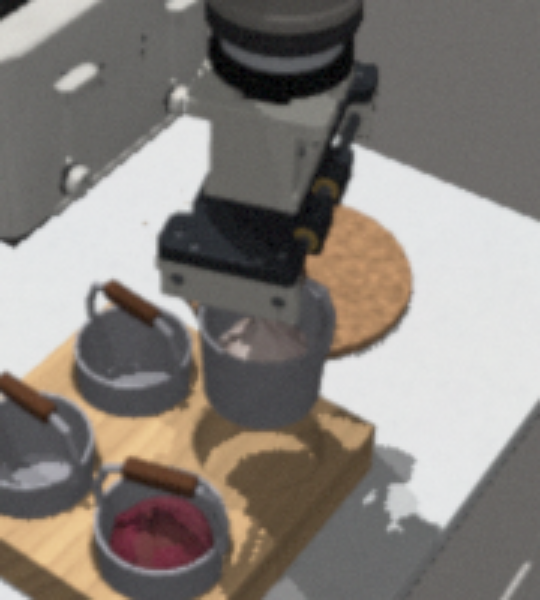

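The pot at crop (265,350) is out of its pocket, upright, with the garlic in it. I'll carry it smoothly to above the mat centre.

Call:
servo_tool(
  deltas=[
    [[0.0005, 0.003, 0], [0, 0, 0]],
    [[0.001, 0.0065, 0], [0, 0, 0]],
    [[0.0015, 0.01, 0], [0, 0, 0]],
    [[0.002, 0.0135, 0], [0, 0, 0]],
    [[0.002, 0.016, 0], [0, 0, 0]],
    [[0.0025, 0.017, 0], [0, 0, 0]],
    [[0.0025, 0.017, 0], [0, 0, 0]],
    [[0.0025, 0.017, 0], [0, 0, 0]],
    [[0.0025, 0.017, 0], [0, 0, 0]],
    [[0.0025, 0.017, 0], [0, 0, 0]],
    [[0.002, 0.017, 0], [0, 0, 0]],
    [[0.002, 0.0155, 0], [0, 0, 0]],
    [[0.0015, 0.0135, 0], [0, 0, 0]],
    [[0.0015, 0.0105, 0], [0, 0, 0]],
    [[0.0005, 0.0065, 0], [0, 0, 0]],
    [[0.0005, 0.0035, 0], [0, 0, 0]],
    [[0, 0, 0], [0, 0, 0]],
    [[0, 0, 0], [0, 0, 0]],
  ],
)

```text
time: 12.02
tool_pos: [527.1, -271.1, 149.0]
tcp_rot: [-3.141, 0.0, 0.312]
contact_force: [-0.4, -0.2, -1.3]
grip_width: 11.5
finger_force: 30.0
```

Call:
servo_tool(
  deltas=[
    [[0, 0, 0.004], [0, 0, 0]],
    [[0, 0, 0.008], [0, 0, 0]],
    [[0, 0, 0.011], [0, 0, 0]],
    [[0, 0, 0.012], [0, 0, 0]],
    [[0, 0, 0.012], [0, 0, 0]],
    [[0, 0, 0.01], [0, 0, 0]],
    [[0, 0, 0.008], [0, 0, 0]],
    [[0, 0, 0.006], [0, 0, 0]],
    [[0, 0, 0.004], [0, 0, 0]],
    [[0, 0, 0.002], [0, 0, 0]],
    [[0, 0, 0.001], [0, 0, 0]],
    [[0, 0, 0], [0, 0, 0]],
  ],
)

```text
time: 13.52
tool_pos: [527.2, -271.5, 71.1]
tcp_rot: [3.141, -0.0, 0.311]
contact_force: [-0.7, 0.0, -1.9]
grip_width: 11.5
finger_force: 30.0
```

```bash
python3 - <<'E'
from h import *
o=bot.get_obs();print(o['time'],o['tool_pos'],o['tcp_rot'],o['grip_width'],o['contact_force'])
im=bot.capture("scene")[:,:,::-1]; cv2.imwrite("pics/s5.png",cv2.resize(im[120:300,230:410],None,fx=3,fy=3))
E
```

```text
13.525 [ 527.23891899 -271.53523339   71.08628021] [ 3.14124684e+00 -1.78871931e-04  3.11283705e-01] 11.477020165531117 [-0.73726208  0.0134849  -1.9029624 ]
```

View pics/s5.png

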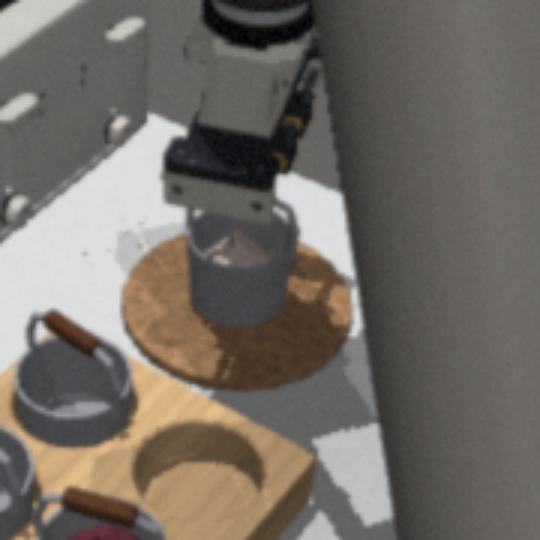

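The pot is just above the middle of the mat: its foot is at about (238,300) in the crop and the mat centre at about (238,308). About 5 mm to go, so I'll lower by feel.

Call:
servo_tool(
  deltas=[
    [[0, 0, 0.001], [0, 0, 0]],
    [[0, 0, 0.001], [0, 0, 0]],
    [[0, 0, 0.001], [0, 0, 0]],
    [[0, 0, 0.001], [0, 0, 0]],
    [[0, 0, 0], [0, 0, 0]],
  ],
)

```text
time: 14.2
tool_pos: [527.1, -271.4, 66.8]
tcp_rot: [-3.141, 0.0, 0.311]
contact_force: [-0.8, 0.5, -1.6]
grip_width: 11.3
finger_force: 30.0
```

Call:
servo_tool(
  deltas=[
    [[0, 0, 0.0007], [0, 0, 0]],
    [[0, 0, 0.0007], [0, 0, 0]],
    [[0, 0, 0], [0, 0, 0]],
  ],
)

```text
time: 14.58
tool_pos: [527.3, -271.4, 65.8]
tcp_rot: [3.141, -0.0, 0.311]
contact_force: [-0.4, 0.9, 1.4]
grip_width: 11.6
finger_force: 30.0
```

Call:
servo_tool(
  deltas=[
    [[0, 0, 0.0004], [0, 0, 0]],
    [[0, 0, 0], [0, 0, 0]],
    [[0, 0, 0], [0, 0, 0]],
  ],
)

```text
time: 14.95
tool_pos: [527.4, -271.5, 65.8]
tcp_rot: [3.141, -0.001, 0.311]
contact_force: [-2.6, 2.5, 5.6]
grip_width: 11.7
finger_force: 30.0
```

The pot is standing on the mat (about 6 N). I'll release it and rise straight up.

Call:
servo_tool(
  deltas=[
    [[0, 0, 0], [0, 0, 0]],
    [[0, 0, 0], [0, 0, 0]],
    [[0, 0, 0], [0, 0, 0]],
    [[0, 0, 0], [0, 0, 0]],
    [[0, 0, -0.004], [0, 0, 0]],
    [[0, 0, -0.01], [0, 0, 0]],
    [[0, 0, -0.015], [0, 0, 0]],
    [[0, 0, -0.025], [0, 0, 0]],
    [[0, 0, -0.03], [0, 0, 0]],
    [[0, 0, -0.025], [0, 0, 0]],
    [[0, 0, -0.01], [0, 0, 0]],
    [[0, 0, 0], [0, 0, 0]],
  ],
  fingers=0.37,
)

```text
time: 16.45
tool_pos: [527.4, -271.6, 184.8]
tcp_rot: [3.14, -0.001, 0.311]
contact_force: [0.1, -0.8, -0.8]
grip_width: 33.7
finger_force: 0.0
```

```bash
python3 - <<'E'
from h import *
o=bot.get_obs();print(o['time'],o['tool_pos'],o['grip_width'],o['contact_force'])
im=bot.capture("scene")[:,:,::-1]; cv2.imwrite("pics/s6.png",cv2.resize(im[120:340,190:410],None,fx=2.6,fy=2.6))
E
```

```text
16.45 [ 527.35442482 -271.57764112  184.84227508] 33.71875679831196 [ 0.14685601 -0.80005971 -0.79224673]
```

View pics/s6.png

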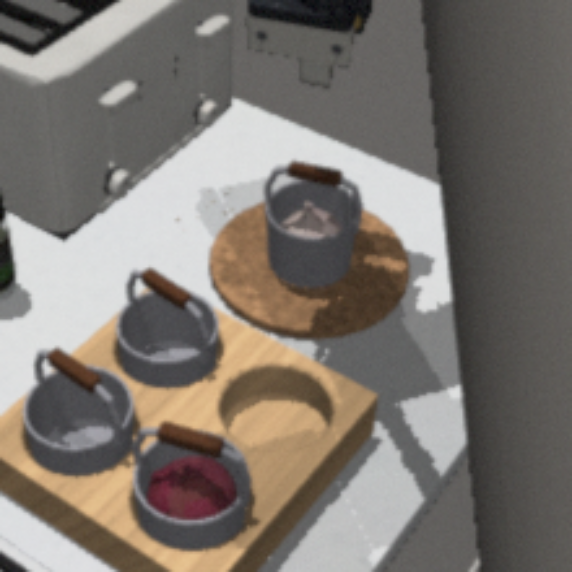

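The garlic pot stands upright and wholly on the mat, with its foot at about (310,270). The other three pots are still in their pockets and the gripper is clear.

```bash
python3 -c "
from plant import bot
print(bot.close_job())"
```

```text
the job is handed in; nothing more can be done
None
```

The garlic pot is standing upright near the middle of the cork mat with the garlic in it, the other three pots and the onion are untouched, and the job was handed in at about 16.5 s; the first grasp closed on nothing because the gripper sat about 30 mm higher than its reported pose, and the second held.

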